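# Fit the filter panel and switch the bench extractor on

### The job

Fit the filter panel into the pocket of the bench extractor: tuck one short edge under the yellow lip, then lower the opposite edge until the panel lies flat on its seat. Then switch the extractor on: push the orange knob in and turn it clockwise from the red mark to the green mark, not beyond, and let it spring back out there. Leave the other things on the bench where they stand, and let go of everything.

Things in the scene. Friction and masses are not known exactly. Their poses are not given: they have to be found in the camera images.
- panel: loose rigid filter panel, aluminium frame with dark grey pleats, 150 (own x) x 120 (own y) x 10 mm, 0.18-0.34 kg, flat on the bench left of the extractor. Upright blue grip rib on its middle: 80 mm along own x, 16 mm wide, from 10 to 46 mm above the underside. Origin: centre of the underside, z up. Both ends alike: either 120 mm edge may go under the lip.
- extractor: bench extractor, a grey box fixed to the bench, 190 mm (own x, away from the robot) by 280 mm (own y, left); origin: centre of its underside, z up. Left part: the filter pocket (seat). Right part: a console, top 66 mm above the bench, with the orange knob at own x 0, y -75 mm.
- seat (a point): centre of the pocket's flat seat, where the seated panel's origin belongs; 50 mm above the bench, at own x 0, y +60 mm of the extractor, same axes. Inside its walls the pocket is 154 mm (x) by 126 mm (y): 2 mm play at each end of the panel, 3 mm at each side. Far wall (x +77 mm) and left wall rise 12 mm above the seat, the console on the right 16 mm.
- lip (a point): middle of the free edge of the yellow lip, at its underside, 14 mm above the seat, at seat x -65 mm. The lip is 5 mm thick, on the robot's side of the pocket, across its full width; it overhangs the pocket by 12 mm, from the near wall (seat x -77 mm) to this edge. A seated panel has about 10 mm of one 120 mm edge under it.
- selector_grip (a point): point on the knob's vertical axis, 106 mm above the bench when not pushed; moves and turns with the knob. Orange upright grip bar, 66 mm (own x) by 18 mm wide, from 20 mm below to 15 mm above this point, on a black disc (diameter 70, 8 mm thick, top 20 mm below this point, underside 12 mm over the console). Own +x: the end with the white stripe (pointer).
- selector (a joint): knob angle, rad, growing clockwise from above. 0: pointer at the red mark (off), 30 degrees left of the extractor's own +x; 1.047 (60 degrees): green mark (on); 2.094: blue mark. At each mark 0.07 rad of play, locked until pushed in; turns lightly when pushed; must not be forced round unpushed.
- push_shaft (a joint): how far the knob is pushed in (down), m: 0 out, 0.010 end of travel. A spring pushes it out: 8 N at rest, 14 N at the end. It turns only when pushed in 8 mm or more; let go between marks, it stays in, caught; at a mark it springs out and locks.
- tin_a: 1 litre paint tin with a blue band, 100 mm diameter, 112 mm tall, origin at the centre of its underside; leave alone
- tin_b: open 1 litre paint tin with a yellow band, 100 mm diameter, 112 mm tall, origin at the centre of its underside; leave alone
- tin_c: 1 litre paint tin with a green band, 100 mm diameter, 112 mm tall, origin at the centre of its underside; leave alone
- cup: clear mixing cup, 72 mm diameter, 85 mm tall, origin at the centre of its underside; leave alone
- brush: brush lying on the bench between extractor and panel, 170 mm long, about 25 mm high at most, along own x; leave alone
- hardener: hardener can with an orange label, 60 mm diameter, 130 mm tall, origin at the centre of its underside; leave alone
Mind the look-alikes: they are no part of the job. Leave any pink look-alike of the panel alone.

How it is judged:
On the way, in this order (a step that is already met when the one before it is completed fails the run):
1. the panel lies flat on its seat with one edge under the lip, while the knob is still at the red mark (x of panel in the frame of seat between -0.006 and 0.006 m and y of panel in the frame of seat between -0.007 and 0.007 m and z of panel in the frame of seat between -0.003 and 0.003 m and angle between panel's own z axis and vertical below 0.03 rad and angle between the x axis of panel and the x axis of seat, either way round below 0.1 rad and value of joint selector below 0.25 rad), for 0.3 s.
2. the knob has been turned to the green mark and has sprung out there (value of joint selector between 0.92 and 1.17 rad and value of joint push_shaft below 0.002 m), for 0.2 s.
At the end, for the whole second after the job is handed in: The panel's origin is within 6 mm (x), 7 mm (y) and 3 mm (height) of the seat point in the seat's axes, tilted less than 0.03 rad, its long axis within 0.1 rad of the pocket's; the knob is between 0.92 and 1.17 rad (green mark) and pushed in by less than 2 mm; panel and knob are at rest (all of step 2 and x of panel in the frame of seat between -0.006 and 0.006 m and y of panel in the frame of seat between -0.007 and 0.007 m and z of panel in the frame of seat between -0.003 and 0.003 m and angle between panel's own z axis and vertical below 0.03 rad and angle between the x axis of panel and the x axis of seat, either way round below 0.1 rad and linear speed of panel below 0.01 m/s and velocity of joint selector between -0.05 and 0.05 rad/s); the robot touches nothing.
It fails at once if the knob is turned well beyond the green mark (value of joint selector above 1.4 rad).
It fails at once if the knob is forced round without being pushed in (value of joint selector between 0.18 and 0.88 rad and value of joint push_shaft below 0.004 m).
It fails at once if a tin, the cup, the brush or the hardener can is displaced by more than 30 mm (distance of any of tin_a, tin_b, tin_c, cup, brush, hardener from where it was at the start of the episode above 0.03 m).
It also fails if it takes over 56 s, if anything falls off the work surface, if the arm or the gripper's body presses on something with over 40 N, if the wrist force passes 120 N, or if a joint passes its speed limit or range.

### The arm

A 6-joint arm with a two-finger parallel gripper is mounted at the origin on the work surface. World frame = base frame: x ahead of the robot, y to its left, z up, the work surface at z = 0. Lengths are in m, angles in rad, forces in N, time in s.
With the tool pointing down it reaches from about 0.35 to 1 m from the base axis. Payload 7.1 kg.
Tool frame: the origin (TCP) lies on the mounting face of the last link; the fingertips stand 173 mm ahead of it and the grasp point (between the pads) lies 155 mm ahead of it; z points along the fingers, y is the line along which they close (so a half turn about z gives the same grasp; the last joint's range is limited). The gripper opens to 85 mm and grips with 20 to 120 N. Pads are 22 mm wide; open, the fingers measure 114 mm over their backs; the gripper's body (76 mm by 85 mm) begins 54 mm behind the grasp point. The pads swing forward as they close: fully open they stand 13 mm farther back than shut.
Start: joints at [1.083, 0.423, 1.63, -0, 1.089, -0.019], TCP at [0.282, 0.558, 0.405] pointing down, gripper open.
Joint ranges: [-3, 3], [-0.9, 2.11], [0.09, 2.58], [-1.31, 4.45], [0.11, 2.69], [-2.54, 2.54]. Speed limits (rad/s): [2.39, 2.39, 3.01, 3.14, 3.14, 3.14].

### API

Orientations are given as a unit quaternion [w, x, y, z].
In Python, from bench import ctrl, vision, order gives the robot as it stands.
- The arm moves only by the tool play_rows, never from a script. Its arguments are lists of equal length, an entry for each row: "travel": the shift along the tool's x, y, z normalised to -1 to 1, where 1 is 0.03 m, a list of three; "rot": the turn, a rotation vector about the tool's x, y, z normalised to -1 to 1, where 1 is 5 degrees, a list of three. In form: {"travel": [[x, y, z], ...], "rot": [[wx, wy, wz], ...]}. A call has 1 to 5 rows; each row shifts and turns the commanded pose from where the row before left it, along the tool's axes as they then stand; what a row does not reach is not made up. A row lasts 1/12 s, in which the tool goes at most 41.7 mm and 7.16 degrees, less where a joint would pass 70% of its speed; a pose out of reach is approached as far as the arm can. A call with a number of a shift or a turn outside -1 to 1 is refused whole. A call with a gripper value outside its range is refused whole. "hand" is the opening, from 0 (shut) to 1 (fully open), set as the call begins (left out, the last holds). The fingers move at their own pace and stop on an object; "grip_force" is the grip in N (left out, the last holds). Time passes only in rows, so rows that do not move let the fingers close. It gives the time, the measured TCP pose, the force, the opening and the grip force at its end, in the units of the state.
- ctrl.read_state(): the state, without advancing time (a new reading comes with each control period).
- vision.get_image(name): name is "scene" or "top" or "wrist"; returns a dict with "image" (480x640x3 uint8, blue, green, red), "range_z" (480x640 float32, m along the optical axis (not along the pixel's ray), 0 where there is no reading), "camera_matrix" (3x3 intrinsics, pixels), "rvec" (rotation vector, rad) and "tvec" (3), from world to camera coordinates, as OpenCV has them. Camera axes: x right, y down, z forward; pixel columns grow to the right and rows downward; lengths in m; the calibration is good to about 2 mm. The wrist camera is an equidistant fisheye: a pixel r from the principal point sees the ray r / f radians off the axis. A picture is of the moment at which its call begins.
- order.sign_off(): hands the job in; it is judged then, once.
The state is a dict: "time_s": time; "qpos": joint angles; "qd": joint speeds; "joint_torque": joint torques, N m; "tool_pos": TCP position; "tcp_rot": TCP orientation; "force": force on the tool from outside, world axes, zero at the start; "wrist_torque": the same for the moment, N m; "grip_width": finger opening in m; "finger_force": force on a finger pad.
Only numpy, scipy, OpenCV 4.12 (cv2) and the standard library are available. Lean on these libraries where they do the work, as an engineer would, in place of code of your own. Each camera call takes 0.05 s, during which the arm holds its last target. There are 200 camera calls.

## Working session

There is one attempt and no reset: what is moved stays moved. The work goes in short steps, Python scripts to look and compute and a tool call to move; the robot and the scene stay as the last step left them, time stands still between calls to the robot, and variables do not carry over. Pictures are saved under pics/ and viewed, at most 10 in all, crops included, and the job is handed in when it is done.

Besides the shell and the picture viewer there is one more tool, called after ">>>" by a JSON object that holds its "method" and its "body". play_rows: Moves the arm, as the interface text tells. Scaled input: -1 to 1 covers 0.03 m each way for a shift and 5 degrees each way for a turn. Its arguments: {"type":"object","properties":{"travel":{"type":"array"},"rot":{"type":"array"},"hand":{"type":"number"},"grip_force":{"type":"number"}},"required":["travel","rot"]}

```bash
ls; mkdir -p pics; cat > h.py <<'E'
import numpy as np, cv2
from bench import ctrl, vision, order
def grab(n):
    d=vision.get_image(n); R=cv2.Rodrigues(np.array(d['rvec'],float))[0]; d['R']=R; d['t']=np.array(d['tvec'],float).ravel(); d['K']=np.array(d['camera_matrix'],float); return d
def ray(d,u,v):
    K=d['K']; r=d['R'].T@np.array([(u-K[0,2])/K[0,0],(v-K[1,2])/K[1,1],1.]); return -d['R'].T@d['t'],r
def plane(d,u,v,z):
    c,r=ray(d,u,v); return c+r*(z-c[2])/r[2]
def cloud(d):
    K=d['K'];v,u=np.mgrid[:480,:640];Z=d['range_z']
    P=np.stack([(u-K[0,2])/K[0,0]*Z,(v-K[1,2])/K[1,1]*Z,Z],-1)
    return (P-d['t'])@d['R']
E
python3 - <<'E'
from h import *
s=ctrl.read_state();print(s)
import pickle
for n in ['scene','top']:
    d=grab(n);cv2.imwrite(f'pics/{n}0.png',d['image']);pickle.dump(d,open(n+'.pkl','wb'));print(n,d['K'],-d['R'].T@d['t'])
E
```

```text
pics
{'time_s': 0.0, 'qpos': array([ 1.08303344e+00,  4.23859444e-01,  1.63069734e+00, -3.68821475e-05,
        1.08859839e+00, -1.90211651e-02]), 'qd': array([-0.00222161, -0.00054171, -0.00039081, -0.00088004, -0.00104889,
       -0.00040988]), 'joint_torque': array([ 1.39368043e-03, -5.57370365e+01, -2.81758189e+01, -1.53992314e-04,
        7.03604848e-03, -4.57671251e-05]), 'tool_pos': array([0.28221346, 0.55734147, 0.40393098]), 'tcp_rot': array([-1.80042635e-04,  2.32222689e-01,  9.72662332e-01, -7.60404598e-04]), 'force': array([-0.34042057,  0.31724796, -0.75785219]), 'wrist_torque': array([ 0.02445452, -0.00756407, -0.00091084]), 'finger_force': 0.0, 'grip_width': 0.08570756740776762}
scene [[562.98999096   0.         322.8960521 ]
 [  0.         562.98999096 250.43258199]
 [  0.           0.           1.        ]] [ 1.25435941 -1.03505401  1.05314498]
top [[505.09955136   0.         322.13144914]
 [  0.         505.09955136 246.74086295]
 [  0.           0.           1.        ]] [0.33780361 0.06028916 1.30299524]
```

View pics/top0.png

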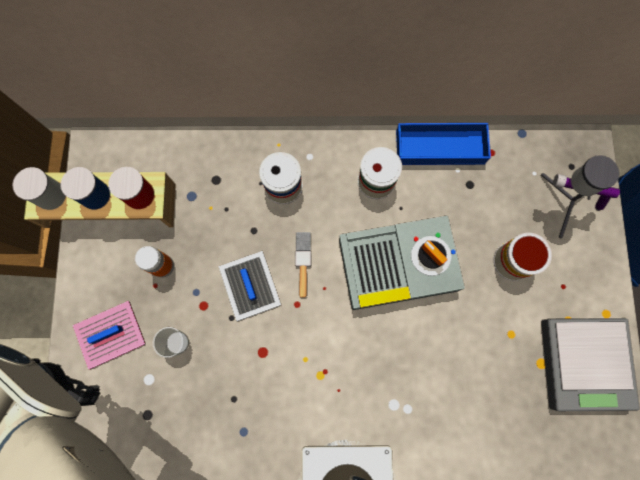

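View pics/scene0.png

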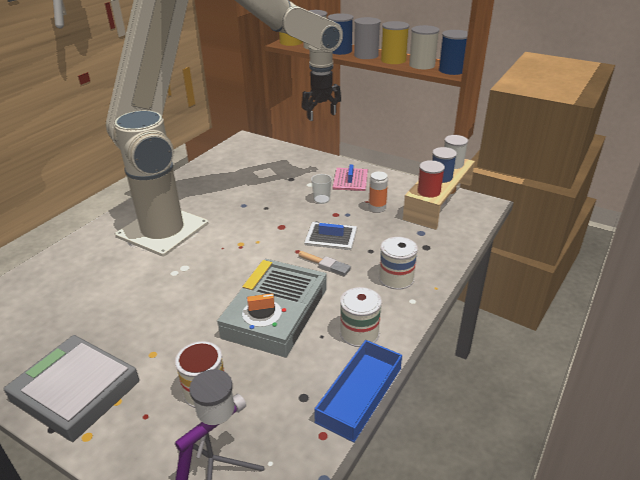

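Top view: the real panel with the grey pleats and blue rib is at (249,286), and its pink look-alike is at (109,335). The knob's orange bar is at (433,253); other orange items are the hardener label at (160,265), and other yellow ones are tin_b and the marks on the bench. The lip is at (384,297) and the brush at (303,265). I choose the grey panel and the orange bar, and will check them in one close crop while measuring.

```bash
python3 - <<'E'
from h import *
import pickle
d=pickle.load(open('top.pkl','rb'));s=pickle.load(open('scene.pkl','rb'))
def comp(m,near):
    n,l,st,c=cv2.connectedComponentsWithStats(m.astype(np.uint8))
    ok=[i for i in range(1,n) if st[i,4]>40]; i=min(ok,key=lambda i:np.hypot(*(c[i]-near))); return l==i
def rect(m,d,z):
    c=max(cv2.findContours(m.astype(np.uint8),0,2)[0],key=cv2.contourArea).reshape(-1,2)
    P=np.array([plane(d,u,v,z)[:2] for u,v in c],np.float32); r=cv2.minAreaRect(P); return r,cv2.boxPoints(r).round(4).tolist()
def hsv(d): return cv2.cvtColor(d['image'],cv2.COLOR_BGR2HSV)
for n,D,pts in [('top',d,dict(rib=(249,286),lip=(384,297),bar=(433,253),panel=(249,286),box=(401,262))),('scene',s,dict(rib=(332,229),lip=(258,275),bar=(261,301)))]:
    H=hsv(D);C=cloud(D)
    h,S,V=[H[...,i] for i in range(3)]
    for k,p in pts.items():
        if k=='rib': m=(h>100)&(h<125)&(S>130);z=.046
        if k=='lip': m=(h>22)&(h<34)&(S>150);z=.069
        if k=='bar': m=(h>5)&(h<18)&(S>170);z=.121
        if k=='panel':
            m=np.linalg.norm(C[...,:2]-plane(d,*p,.01)[:2],axis=-1)<.105; m&=(C[...,2]>.005); z=.01
        if k=='box':
            m=np.linalg.norm(C[...,:2]-plane(d,*p,.06)[:2],axis=-1)<.2; m&=(C[...,2]>.03)&(C[...,2]<.075); z=.064
        m=comp(m,p); r,b=rect(m,D,z)
        print(n,k,m.sum(),'z',np.percentile(C[m][:,2],[5,50,95]).round(4),'ctr',np.round(r[0],4),'size',np.round(r[1],4),'ang',round(r[2],2)); print('   ',b)
a=d['image'][200:340,210:480]
cv2.imwrite('pics/crop.png',cv2.resize(a,None,fx=2.9,fy=2.9,interpolation=cv2.INTER_CUBIC))
E
```

```text
top rib 231 z [0.0101 0.0437 0.0485] ctr [0.5011 0.2423] size [0.0828 0.0173] ang 19.46
    [[0.459199994802475, 0.23669999837875366], [0.4650000035762787, 0.22040000557899475], [0.5429999828338623, 0.24789999425411224], [0.5372999906539917, 0.26420000195503235]]
top lip 642 z [0.0586 0.0678 0.0718] ctr [ 0.4638 -0.0948] size [0.0307 0.125 ] ang 9.78
    [[0.43799999356269836, -0.03579999879002571], [0.4593000113964081, -0.1589999943971634], [0.4894999861717224, -0.15379999577999115], [0.4683000147342682, -0.03060000017285347]]
top bar 144 z [0.0843 0.1034 0.121 ] ctr [ 0.5574 -0.2066] size [0.0636 0.0228] ang 52.62
    [[0.5289999842643738, -0.22499999403953552], [0.5472000241279602, -0.23880000412464142], [0.5857999920845032, -0.1882999986410141], [0.5676000118255615, -0.17440000176429749]]
top panel 2575 z [0.006  0.0096 0.0433] ctr [0.5023 0.244 ] size [0.1503 0.1231] ang 19.64
    [[0.4108000099658966, 0.2766999900341034], [0.4521999955177307, 0.1607999950647354], [0.5938000082969666, 0.21130000054836273], [0.5523999929428101, 0.3273000121116638]]
top box 7920 z [0.0463 0.0621 0
[... 352 characters left out ...]
2, 0.23309999704360962], [0.47029998898506165, 0.21860000491142273], [0.5440000295639038, 0.24400000274181366], [0.5389999747276306, 0.25850000977516174]]
scene lip 282 z [0.0644 0.068  0.0718] ctr [ 0.4661 -0.0983] size [0.0287 0.1238] ang 9.66
    [[0.4415999948978424, -0.03959999978542328], [0.46230000257492065, -0.16169999539852142], [0.49070000648498535, -0.15690000355243683], [0.4699000120162964, -0.03480000048875809]]
scene bar 83 z [0.1165 0.1195 0.1225] ctr [ 0.568  -0.2198] size [0.0605 0.0171] ang 42.66
    [[0.5400000214576721, -0.23399999737739563], [0.5515999794006348, -0.24650000035762787], [0.5960999727249146, -0.20559999346733093], [0.5845000147819519, -0.19300000369548798]]
```

View pics/crop.png

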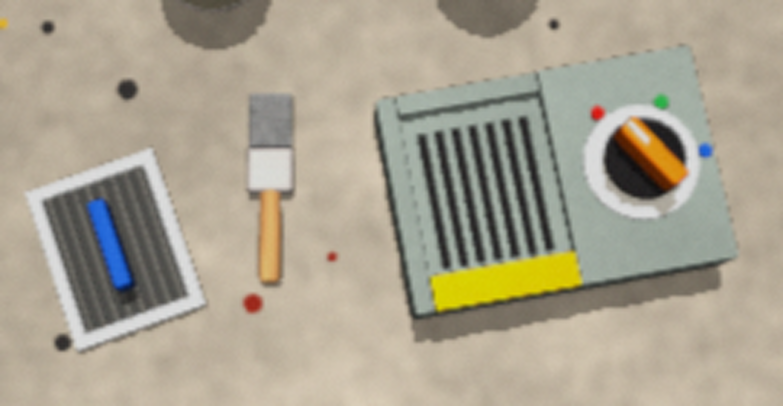

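The crop shows the white-framed panel with grey pleats and blue rib at crop (110,245). It also shows the brush at (270,190), the yellow lip at (507,280), and the orange bar with its white stripe pointing at the red dot at (645,155). So the choice is confirmed. Next I move above the panel.

>>> {"method": "play_rows", "body": {"travel": [[-0.95,-0.51,0],[-0.95,-0.51,0],[-0.95,-0.51,0],[-0.95,-0.51,0],[-0.95,-0.51,0]], "rot": [[0,0,0],[0,0,0],[0,0,0],[0,0,0],[0,0,0]]}}

```text
time_s: 0.52
tool_pos: [0.3753, 0.4236, 0.4043]
tcp_rot: [-0.0, 0.232, 0.973, -0.0]
force: [0.3, 0.2, 0.0]
grip_width: 0.0851
finger_force: 0.0
```

>>> {"method": "play_rows", "body": {"travel": [[-0.95,-0.51,0],[-0.95,-0.51,0],[-0.95,-0.51,0],[-0.95,-0.51,0],[-0.95,-0.51,0]], "rot": [[0,0,0],[0,0,0],[0,0,0],[0,0,0],[0,0,1]]}}

```text
time_s: 0.93
tool_pos: [0.468, 0.2908, 0.4045]
tcp_rot: [-0.0, 0.274, 0.962, -0.0]
force: [0.0, 0.0, -0.1]
grip_width: 0.0854
finger_force: 0.0
```

>>> {"method": "play_rows", "body": {"travel": [[-0.95,-0.51,0],[-0.95,-0.51,0],[0,0,0],[0,0,0],[0,0,0]], "rot": [[0,0,0],[0,0,0],[0,0,1],[0,0,1],[0,0,1]]}}

```text
time_s: 1.35
tool_pos: [0.5, 0.2353, 0.4043]
tcp_rot: [-0.0, 0.4, 0.916, -0.0]
force: [-0.2, -0.3, -0.2]
grip_width: 0.0856
finger_force: 0.0
```

>>> {"method": "play_rows", "body": {"travel": [[0,0,0],[0,0,0],[0,0,0],[0,0,0],[0,0,0]], "rot": [[0,0,1],[0,0,1],[0,0,1],[0,0,1],[0,0,1]]}}

```text
time_s: 1.77
tool_pos: [0.4996, 0.2361, 0.4043]
tcp_rot: [-0.0, 0.589, 0.808, -0.0]
force: [0.0, -0.7, -0.0]
grip_width: 0.0856
finger_force: 0.0
```

>>> {"method": "play_rows", "body": {"travel": [[0,0,0],[0,0,0],[0,0,0],[0,0,0],[0,0,0]], "rot": [[0,0,1],[0,0,1],[0,0,1],[0,0,1],[0,0,1]]}}

```text
time_s: 2.18
tool_pos: [0.4996, 0.2362, 0.4044]
tcp_rot: [-0.0, 0.75, 0.662, -0.0]
force: [-0.5, 0.5, 0.1]
grip_width: 0.0853
finger_force: 0.0
```

>>> {"method": "play_rows", "body": {"travel": [[0,0,0],[0,0,0],[0,0,0],[0,0,0],[0,0,0]], "rot": [[0,0,1],[0,0,1],[0,0,1],[0,0,1],[0,0,1]]}}

```text
time_s: 2.6
tool_pos: [0.4996, 0.2362, 0.4044]
tcp_rot: [-0.0, 0.875, 0.484, -0.0]
force: [-0.8, 0.8, 0.4]
grip_width: 0.0852
finger_force: 0.0
```

>>> {"method": "play_rows", "body": {"travel": [[0,0,0.5],[0,0,0.5],[0,0,0.5],[0,0,0.5],[0,0,0]], "rot": [[0,0,1],[0,0,1],[0,0,1],[0,0,1],[0,0,1]]}}

```text
time_s: 3.02
tool_pos: [0.4986, 0.2357, 0.3416]
tcp_rot: [0.0, 0.959, 0.283, -0.003]
force: [-1.4, 0.8, -0.2]
grip_width: 0.0855
finger_force: 0.0
```

>>> {"method": "play_rows", "body": {"travel": [[0,0,0],[0,0,0],[0,0,0],[0,0,0]], "rot": [[0,0,1],[0,0,1],[0,0,0.7],[0,0,0]]}}

```text
time_s: 3.35
tool_pos: [0.4996, 0.2362, 0.3443]
tcp_rot: [0.0, 0.986, 0.17, -0.0]
force: [0.0, -0.1, 0.1]
grip_width: 0.0852
finger_force: 0.0
```

```bash
cat >> h.py <<'E'
def fray(d,u,v):
    K=d['K'];x=(u-K[0,2])/K[0,0];y=(v-K[1,2])/K[1,1];th=np.hypot(x,y);k=np.sin(th)/max(th,1e-9)
    return -d['R'].T@d['t'], d['R'].T@np.array([x*k,y*k,np.cos(th)])
def fplane(d,u,v,z):
    c,r=fray(d,u,v);return c+r*(z-c[2])/r[2]
def blob(d,lo,hi,near,z,f=fplane,amin=40):
    H=cv2.cvtColor(d['image'],cv2.COLOR_BGR2HSV);m=cv2.inRange(H,lo,hi)
    cs=[c.reshape(-1,2) for c in cv2.findContours(m,0,1)[0] if cv2.contourArea(c)>amin]
    out=[]
    for c in cs:
        P=np.array([f(d,u,v,z)[:2] for u,v in c],np.float32);r=cv2.minAreaRect(P);out.append((np.hypot(*(np.array(r[0])-near)),r,c.mean(0)))
    return min(out,key=lambda o:o[0]) if out else None
E
python3 - <<'E'
from h import *
d=grab('wrist');cv2.imwrite('pics/w1.png',d['image']);print(d['K'],-d['R'].T@d['t'],d['R'][2])
print(blob(d,(100,130,40),(125,255,255),(.502,.241),.046))
print(blob(d,(22,150,60),(34,255,255),(.465,-.096),.069))
E
```

```text
[[371.64829954   0.         319.73976698]
 [  0.         371.64829954 242.69664873]
 [  0.           0.           1.        ]] [0.57777839 0.26337433 0.31391274] [-0.30156664 -0.10794019 -0.9473154 ]
(np.float64(0.003474915581109812), ((0.5039107203483582, 0.24390244483947754), (0.0791025459766388, 0.015105804428458214), 19.577579498291016), array([311.25      , 222.49137931]))
(np.float64(0.0015380528494310835), ((0.46594154834747314, -0.09478382021188736), (0.02895507961511612, 0.12477578222751617), 10.058666229248047), array([594.93296089, 367.68156425]))
```

View pics/w1.png

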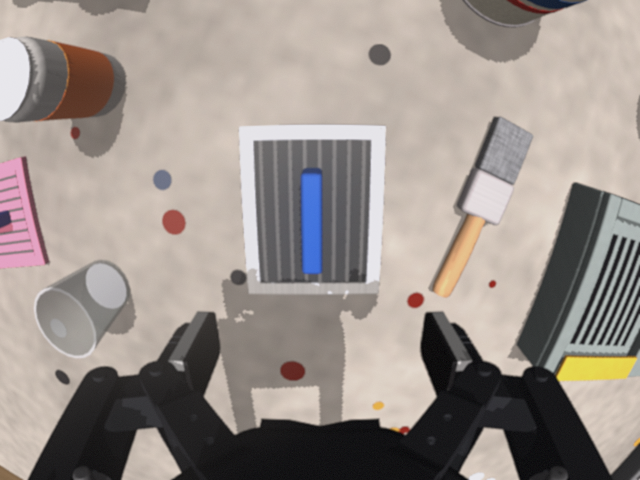

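The wrist view shows the panel centred at (312,210) with its rib at (311,222), aligned with the tool, and the lip at the right edge (595,368). Now I descend and grasp.

>>> {"method": "play_rows", "body": {"travel": [[0.2,-0.17,0.9],[0,0,0.9],[0,0,0.9],[0,0,0.9],[0,0,0.9]], "rot": [[0,0,0],[0,0,0],[0,0,0],[0,0,0],[0,0,0]]}}

```text
time_s: 3.82
tool_pos: [0.5036, 0.243, 0.2086]
tcp_rot: [-0.0, 0.985, 0.172, 0.0]
force: [0.3, -0.7, -0.3]
grip_width: 0.0856
finger_force: 0.0
```

>>> {"method": "play_rows", "body": {"travel": [[0,0,0.4],[0,0,0.33],[0,0,0]], "rot": [[0,0,0],[0,0,0],[0,0,0]]}}

```text
time_s: 4.07
tool_pos: [0.5033, 0.2429, 0.1864]
tcp_rot: [0.0, 0.985, 0.171, -0.001]
force: [-0.6, -0.3, 1.0]
grip_width: 0.0854
finger_force: 0.0
```

>>> {"method": "play_rows", "body": {"travel": [[0,0,0],[0,0,0],[0,0,0],[0,0,0],[0,0,0]], "rot": [[0,0,0],[0,0,0],[0,0,0],[0,0,0],[0,0,0]], "hand": 0, "grip_force": 80}}

```text
time_s: 4.48
tool_pos: [0.504, 0.2432, 0.1888]
tcp_rot: [-0.0, 0.985, 0.171, 0.001]
force: [-0.1, 0.5, -1.0]
grip_width: 0.0256
finger_force: 0.0
```

>>> {"method": "play_rows", "body": {"travel": [[0,0,0],[0,0,0],[0,0,0],[0,0,0],[0,0,0]], "rot": [[0,0,0],[0,0,0],[0,0,0],[0,0,0],[0,0,0]]}}

```text
time_s: 4.9
tool_pos: [0.504, 0.2433, 0.1888]
tcp_rot: [-0.0, 0.985, 0.171, 0.001]
force: [-1.5, -0.2, 6.3]
grip_width: 0.0149
finger_force: 79.1
```

>>> {"method": "play_rows", "body": {"travel": [[0,0,-0.5],[0,0,-1],[0,0,-1],[0,0,-1],[0,0,-1]], "rot": [[0,0,0],[0,0,0],[0,0,0],[0,0,0],[0,0,0]]}}

```text
time_s: 5.32
tool_pos: [0.5032, 0.2428, 0.3239]
tcp_rot: [0.0, 0.985, 0.171, -0.001]
force: [-0.1, -0.0, -2.9]
grip_width: 0.015
finger_force: 78.0
```

>>> {"method": "play_rows", "body": {"travel": [[-0.2,0.7,-0.2],[-0.2,0.9,0],[-0.2,0.9,0],[-0.2,0.9,0],[-0.2,0.9,0]], "rot": [[0,0,0],[0,0,0],[0,0,0],[0,0,0],[0,0,0]]}}

```text
time_s: 5.73
tool_pos: [0.5183, 0.1103, 0.3289]
tcp_rot: [0.0, 0.985, 0.171, -0.0]
force: [0.2, -0.3, -2.7]
grip_width: 0.0146
finger_force: 78.2
```

>>> {"method": "play_rows", "body": {"travel": [[0,0,0],[0,0,0],[0,0,0],[0,0,0]], "rot": [[0,0,1],[0,0,1],[0,0,0],[0,0,0]]}}

```text
time_s: 6.07
tool_pos: [0.5186, 0.1113, 0.3287]
tcp_rot: [0.0, 0.996, 0.085, -0.0]
force: [-0.7, 0.2, -3.4]
grip_width: 0.0147
finger_force: 78.6
```

```bash
python3 - <<'E'
from h import *
d=grab('wrist');cv2.imwrite('pics/w2.png',d['image']);s=ctrl.read_state();print(s['tool_pos'],s['tcp_rot'],s['force'])
r=blob(d,(22,150,60),(34,255,255),(.465,-.096),.069);print(r[1])
g=grab('top');print(blob(g,(22,150,60),(34,255,255),(.465,-.096),.069,plane))
E
```

```text
[0.51855155 0.11155426 0.32870426] [ 3.02315650e-05  9.96338977e-01  8.54903048e-02 -2.22839079e-04] [-0.45045285 -0.46574008 -2.57383152]
((0.4659613370895386, -0.09503760188817978), (0.02902430295944214, 0.12471549212932587), 9.300271987915039)
(np.float64(0.0018302132650841168), ((0.46367159485816956, -0.09474102407693863), (0.030854780226945877, 0.12498635053634644), 9.402399063110352), array([383.76470588, 296.82352941]))
```

View pics/w2.png

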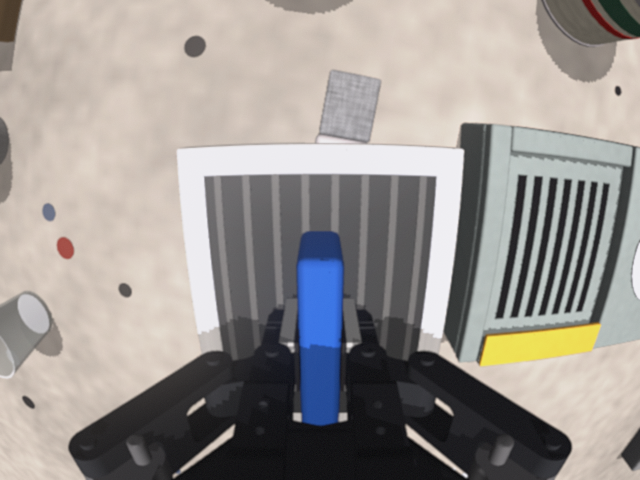

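The wrist view shows the panel held square. Its far corners are at (178,150) and (463,150), the rib at (321,300), the lip at (540,345), and the pocket slots to the right.

```bash
python3 - <<'E'
from h import *
d=grab('wrist');s=ctrl.read_state();T=s['tool_pos']
H=cv2.cvtColor(d['image'],cv2.COLOR_BGR2HSV)
m=((H[...,2]>200)&(H[...,1]<40)).astype(np.uint8);n,l,st,c=cv2.connectedComponentsWithStats(m)
i=l[165,320];print(st[i]);y,x=np.nonzero(l==i)
a=[(x[k],y[k]) for k in (np.argmin(x+y),np.argmax(x-y))];print(a)
zt=T[2]-.1888+.010
P=[fplane(d,u,v,zt)[:2] for u,v in a]; e=P[0]-P[1]; print(P,np.hypot(*e),'panel yaw',np.degrees(np.arctan2(e[1],e[0]))-90)
q=s['tcp_rot'];ty=2*np.arctan2(q[2],q[1]);print('tool yaw',np.degrees(ty))
py=np.arctan2(e[1],e[0])-np.pi/2; ctr=(P[0]+P[1])/2-.075*np.array([np.cos(py),np.sin(py)])
o=ctr-T[:2];X=np.array([np.cos(ty),np.sin(ty)]);print('centre off tool x,panel-y',o@X,o@[-X[1],X[0]])
yaw=np.radians(9.6);x=np.array([np.cos(yaw),np.sin(yaw)]);print('seat wrist',np.array([.46596,-.09504])+.08*x)
E
```

```text
[     0      0    640    480 129138]
[(np.int64(33), np.int64(13)), (np.int64(639), np.int64(39))]
[array([0.64415388, 0.27543402]), array([ 0.68922621, -0.02764032])] 0.30640752103462554 panel yaw 8.458864937504472
tool yaw 9.778697029796119
centre off tool x,panel-y 0.07299318183871517 -0.01146439328176201
seat wrist [ 0.54483968 -0.0816985 ]
```

```bash
python3 - <<'E'
from h import *
d=grab('wrist');s=ctrl.read_state();T=s['tool_pos']
H=cv2.cvtColor(d['image'],cv2.COLOR_BGR2HSV)
for th in (215,222,228):
    m=((H[...,2]>th)&(H[...,1]<25)).astype(np.uint8);n,l,st,c=cv2.connectedComponentsWithStats(m)
    i=l[165,320];print(i,st[i])
    y,x=np.nonzero(l==i);a=[(x[k],y[k]) for k in (np.argmin(x+y),np.argmax(x-y))]
    if th==228 or st[i][4]>60000: a=[(178,149.5),(463,150)]
    zt=T[2]-.1888+.010
    P=[fplane(d,u,v,zt)[:2] for u,v in a]; e=P[0]-P[1]; py=np.arctan2(e[1],e[0])-np.pi/2
    q=s['tcp_rot'];ty=2*np.arctan2(q[2],q[1])
    ctr=(P[0]+P[1])/2-.075*np.array([np.cos(py),np.sin(py)])
    o=ctr-T[:2];X=np.array([np.cos(ty),np.sin(ty)]);print(a,np.hypot(*e),np.degrees(py),np.degrees(ty),'off',o@X,o@[-X[1],X[0]])
E
```

```text
104 [  169   144   295   195 16109]
[(np.int64(177), np.int64(149)), (np.int64(462), np.int64(150))] 0.11848592646072262 9.571259639487623 9.760766580601219 off -0.001336814892787808 -0.00019241911518694078
82 [  173   145   290   193 15694]
[(np.int64(178), np.int64(149)), (np.int64(462), np.int64(150))] 0.11802946866026574 9.584336507561806 9.760766580601219 off -0.0013510935503128162 -0.00043772124751706557
7 [  177   145   286   193 15066]
[(178, 149.5), (463, 150)] 0.11849958014559166 9.700515023745979 9.760766580601219 off -0.0014421803964252912 -0.0008123246970367376
```

>>> {"method": "play_rows", "body": {"travel": [[-0.08,0.93,0],[-0.08,0.93,0],[-0.08,0.93,0],[-0.08,0.93,0],[-0.08,0.93,0]], "rot": [[0,0,0],[0,0,0],[0,0,0],[0,0,0],[0,0,0]]}}

```text
time_s: 6.68
tool_pos: [0.5303, -0.0289, 0.3288]
tcp_rot: [0.0, 0.996, 0.085, -0.0]
force: [-0.3, 0.9, -2.4]
grip_width: 0.0148
finger_force: 78.9
```

>>> {"method": "play_rows", "body": {"travel": [[-0.08,0.93,0],[-0.08,0.93,0],[0,0,0],[0,0,0],[0,0,0]], "rot": [[0,0,0],[0,0,0],[0,0.8,0],[0,0.8,0],[0,0,0]]}}

```text
time_s: 7.1
tool_pos: [0.5345, -0.0843, 0.3287]
tcp_rot: [-0.006, 0.994, 0.084, 0.071]
force: [0.1, 0.1, -2.7]
grip_width: 0.015
finger_force: 79.2
```

>>> {"method": "play_rows", "body": {"travel": [[-0.1,0,0.76],[-0.1,0,0.76],[0,0,0],[0,0,0]], "rot": [[0,0,0],[0,0,0],[0,0,0],[0,0,0]]}}

```text
time_s: 7.43
tool_pos: [0.5349, -0.0832, 0.282]
tcp_rot: [-0.006, 0.994, 0.084, 0.067]
force: [0.3, -0.0, -2.9]
grip_width: 0.0146
finger_force: 79.0
```

```bash
cat >> h.py <<'E'
from scipy.spatial.transform import Rotation as Ro
def where(S=np.array([.5445,-.0825,.05]),yaw=9.6,h=.1888,off=.0007):
    s=ctrl.read_state();R=Ro.from_quat(s['tcp_rot'],scalar_first=True).as_matrix();E=Ro.from_euler('z',yaw,degrees=True).as_matrix()
    C=s['tool_pos']+h*R[:,2]-off*R[:,0];c=E.T@(C-S);X=E.T@R[:,0];N=c-.075*X
    print('t',s['time_s'],'panel c mm',(c*1e3).round(1),'near edge',(N*1e3).round(1),'tilt',np.degrees(np.arcsin(X[2])).round(2),'yaw',np.degrees(np.arctan2(X[1],X[0])).round(2),'roll',np.degrees((E.T@R[:,1])[2]).round(2),'F',s['force'].round(1))
E
python3 - <<'E'
from h import *
where()
d=grab('wrist');cv2.imwrite('pics/w3.png',d['image'])
E
```

```text
t 7.4333 panel c mm [15.2  1.1 44.8] near edge [-59.1   1.   34.7] tilt 7.75 yaw 0.11 roll -0.07 F [ 0.3 -0.  -2.9]
```

View pics/w3.png

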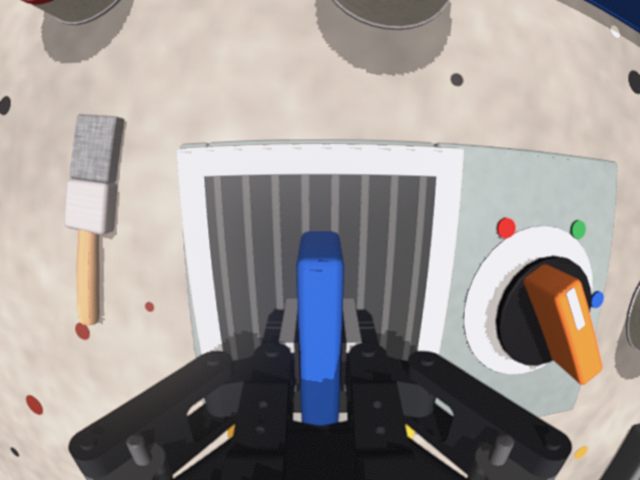

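Wrist view: the tilted panel is over the pocket, with its far edge at row 150. The knob bar is at (560,320) with its white stripe, and the red, green and blue marks are at (506,228), (578,229) and (597,299). Next I lower and feel for contact.

>>> {"method": "play_rows", "body": {"travel": [[-0.03,0.02,0.5],[-0.06,0,0.44],[-0.01,0,0.07],[0,0,0],[0,0,0]], "rot": [[0,0,0],[0,0,0],[0,0,0],[0,0,0],[0,0,0]]}}

```text
time_s: 7.9
tool_pos: [0.5372, -0.0842, 0.2535]
tcp_rot: [-0.006, 0.994, 0.084, 0.07]
force: [-0.9, -0.7, -2.9]
grip_width: 0.0152
finger_force: 79.3
```

```bash
python3 -c "
from h import *
where()"
```

```text
t 7.9 panel c mm [18.3 -0.5 16.5] near edge [-56.   -0.5   6. ] tilt 8.06 yaw 0.06 roll 0.03 F [-0.9 -0.7 -2.9]
```

>>> {"method": "play_rows", "body": {"travel": [[-0.02,0,0.15],[0,0,0],[0,0,0]], "rot": [[0,0,0],[0,0,0],[0,0,0]]}}

```text
time_s: 8.15
tool_pos: [0.5367, -0.0842, 0.2482]
tcp_rot: [-0.006, 0.994, 0.084, 0.07]
force: [-1.2, -0.6, -2.7]
grip_width: 0.0146
finger_force: 79.3
```

>>> {"method": "play_rows", "body": {"travel": [[-0.2,0,-0.03],[-0.2,0,-0.03],[-0.12,0,-0.02],[0,0,0],[0,0,0]], "rot": [[0,0,0],[0,0,0],[0,0,0],[0,0,0],[0,0,0]]}}

```text
time_s: 8.57
tool_pos: [0.5208, -0.087, 0.2482]
tcp_rot: [-0.006, 0.994, 0.084, 0.069]
force: [-0.4, -0.8, -3.2]
grip_width: 0.0143
finger_force: 79.3
```

```bash
python3 -c "
from h import *
where()"
```

```text
t 8.5667 panel c mm [ 1.4 -0.4 11.1] near edge [-72.8  -0.5   0.7] tilt 8.0 yaw 0.01 roll -0.0 F [-0.4 -0.8 -3.2]
```

>>> {"method": "play_rows", "body": {"travel": [[-0.04,0,-0.005],[0,0,0],[0,0,0]], "rot": [[0,0,0],[0,0,0],[0,0,0]]}}

```text
time_s: 8.82
tool_pos: [0.52, -0.087, 0.248]
tcp_rot: [-0.006, 0.994, 0.084, 0.07]
force: [0.6, 0.0, -1.7]
grip_width: 0.0146
finger_force: 79.3
```

>>> {"method": "play_rows", "body": {"travel": [[-0.03,0,-0.005],[0,0,0],[0,0,0]], "rot": [[0,0,0],[0,0,0],[0,0,0]]}}

```text
time_s: 9.07
tool_pos: [0.519, -0.0872, 0.248]
tcp_rot: [-0.006, 0.994, 0.084, 0.069]
force: [0.5, -0.2, -3.4]
grip_width: 0.0146
finger_force: 79.3
```

>>> {"method": "play_rows", "body": {"travel": [[-0.03,0,-0.005],[0,0,0],[0,0,0]], "rot": [[0,0,0],[0,0,0],[0,0,0]]}}

```text
time_s: 9.32
tool_pos: [0.5181, -0.0873, 0.2481]
tcp_rot: [-0.006, 0.994, 0.084, 0.069]
force: [0.1, -0.8, -3.4]
grip_width: 0.0146
finger_force: 79.3
```

```bash
python3 -c "
from h import *
where()"
```

```text
t 9.3167 panel c mm [-1.3 -0.4 11. ] near edge [-75.5  -0.4   0.6] tilt 8.0 yaw 0.04 roll -0.0 F [ 0.1 -0.8 -3.4]
```

>>> {"method": "play_rows", "body": {"travel": [[-0.03,0,-0.005],[0,0,0],[0,0,0]], "rot": [[0,0,0],[0,0,0],[0,0,0]]}}

```text
time_s: 9.57
tool_pos: [0.5177, -0.0875, 0.2483]
tcp_rot: [-0.006, 0.994, 0.084, 0.07]
force: [3.0, 1.3, -3.5]
grip_width: 0.0147
finger_force: 79.1
```

>>> {"method": "play_rows", "body": {"travel": [[-0.03,0,-0.005],[0,0,0],[0,0,0]], "rot": [[0,0,0],[0,0,0],[0,0,0]]}}

```text
time_s: 9.82
tool_pos: [0.5173, -0.0875, 0.2486]
tcp_rot: [-0.006, 0.994, 0.084, 0.071]
force: [5.9, 3.1, -4.0]
grip_width: 0.015
finger_force: 79.0
```

```bash
python3 -c "
from h import *
where()"
```

```text
t 9.8167 panel c mm [-1.6 -0.5 11.6] near edge [-75.8  -0.6   1. ] tilt 8.16 yaw 0.02 roll 0.04 F [ 5.9  3.1 -4. ]
```

>>> {"method": "play_rows", "body": {"travel": [[0.185,0,0.072],[0.175,0,0.073],[0.175,0,0.074],[0,0,0],[0,0,0]], "rot": [[0,-0.32,0],[0,-0.32,0],[0,-0.32,0],[0,0,0],[0,0,0]]}}

```text
time_s: 10.23
tool_pos: [0.533, -0.0849, 0.2434]
tcp_rot: [-0.002, 0.996, 0.084, 0.028]
force: [2.7, 0.2, -1.0]
grip_width: 0.0145
finger_force: 79.5
```

```bash
python3 -c "
from h import *
where()"
```

```text
t 10.2333 panel c mm [-1.6 -0.5  4.9] near edge [-76.5  -0.6   0.6] tilt 3.27 yaw 0.06 roll 0.02 F [ 2.7  0.2 -1. ]
```

>>> {"method": "play_rows", "body": {"travel": [[0.2,0,0.073],[0.185,0,0.073],[0,0,0],[0,0,0]], "rot": [[0,-0.32,0],[0,-0.32,0],[0,0,0],[0,0,0]]}}

```text
time_s: 10.57
tool_pos: [0.5437, -0.0829, 0.2393]
tcp_rot: [-0.0, 0.996, 0.084, -0.0]
force: [0.5, -0.3, -3.4]
grip_width: 0.0149
finger_force: 79.3
```

```bash
python3 -c "
from h import *
where()"
```

```text
t 10.5667 panel c mm [-1.5 -0.2  0.5] near edge [-76.5  -0.2   0.5] tilt -0.0 yaw 0.05 roll -0.03 F [ 0.5 -0.3 -3.4]
```

>>> {"method": "play_rows", "body": {"travel": [[0.025,0,0],[0,0,0.03],[0,0,0]], "rot": [[0,0,0],[0,0,0],[0,0,0]]}}

```text
time_s: 10.82
tool_pos: [0.5446, -0.0829, 0.2388]
tcp_rot: [-0.0, 0.996, 0.084, 0.0]
force: [-0.8, 0.0, -0.4]
grip_width: 0.0146
finger_force: 79.8
```

```bash
python3 -c "
from h import *
where()"
```

```text
t 10.8167 panel c mm [-0.6 -0.3 -0. ] near edge [-75.6  -0.4  -0. ] tilt 0.0 yaw 0.03 roll -0.01 F [-0.8  0.  -0.4]
```

>>> {"method": "play_rows", "body": {"travel": [[0,0,0.02],[0,0,0],[0,0,0]], "rot": [[0,0,0],[0,0,0],[0,0,0]]}}

```text
time_s: 11.07
tool_pos: [0.5447, -0.0828, 0.2387]
tcp_rot: [-0.0, 0.996, 0.084, -0.0]
force: [-3.8, -0.2, 7.0]
grip_width: 0.0152
finger_force: 80.9
```

>>> {"method": "play_rows", "body": {"travel": [[0,0,0],[0,0,0],[0,0,0],[0,0,0],[0,0,0]], "rot": [[0,0,0],[0,0,0],[0,0,0],[0,0,0],[0,0,0]], "hand": 0.9}}

```text
time_s: 11.48
tool_pos: [0.5451, -0.0828, 0.238]
tcp_rot: [0.0, 0.996, 0.084, 0.0]
force: [0.2, -0.5, -0.3]
grip_width: 0.0743
finger_force: 0.0
```

>>> {"method": "play_rows", "body": {"travel": [[0,0,0],[0,0,-0.5],[0,0,-1],[0,0,-1],[0,0,-1]], "rot": [[0,0,0],[0,0,0],[0,0,0],[0,0,0],[0,0,0]]}}

```text
time_s: 11.9
tool_pos: [0.5448, -0.0827, 0.3438]
tcp_rot: [-0.0, 0.996, 0.084, -0.001]
force: [0.9, 0.7, 1.5]
grip_width: 0.077
finger_force: 0.0
```

```bash
python3 - <<'E'
from h import *
d=grab('wrist');cv2.imwrite('pics/w4.png',d['image']);s=ctrl.read_state();print(s['time_s'],s['tool_pos'],s['tcp_rot'])
S=np.array([.5445,-.0825]);a=np.radians(9.6);E=np.array([[np.cos(a),np.sin(a)],[-np.sin(a),np.cos(a)]])
def rel(r): return (E@(np.array(r[0])-S)*1e3).round(1),np.round(r[1],4),round(r[2]-9.6,2)
for n,f in (('wrist',fplane),('top',plane),('scene',plane)):
    D=d if n=='wrist' else grab(n)
    for k,lo,hi,p,z in (('rib',(100,130,40),(125,255,255),S,.096),('lip',(22,150,60),(34,255,255),(.465,-.096),.069),('bar',(5,150,60),(18,255,255),(.565,-.215),.121)):
        r=blob(D,lo,hi,p,z,f); print(n,k,rel(r[1]) if r else None, r and r[2].round())
    C=cloud(D) if n!='wrist' else None
    if C is not None:
        m=(abs(((C[...,:2]-S)@E.T)[...,0])<.07)&(abs(((C[...,:2]-S)@E.T)[...,1])<.055)&(C[...,2]<.075)&(C[...,2]>.04)
        P=C[m];A=np.c_[(P[:,:2]-S)@E.T,np.ones(len(P))];print('plane',np.linalg.lstsq(A,P[:,2],rcond=None)[0].round(4),len(P))
E
```

```text
11.95 [ 0.54680028 -0.08301838  0.34976497] [9.90713572e-04 9.96451173e-01 8.40802484e-02 3.81974437e-03]
wrist rib (array([ 2.3, -0.6]), array([0.0831, 0.0156]), 0.67) [320. 250.]
wrist lip (array([-83. , -46.2]), array([0.0222, 0.0321]), 0.89) [377. 344.]
wrist bar (array([   5. , -126.3]), array([0.0798, 0.0266]), 32.3) [519. 257.]
top rib (array([ 273.2, -220.8]), array([0.2349, 0.1112]), 80.0) [443. 143.]
top lip None None
top bar (array([ 75.7, 510. ]), array([0.0369, 0.0542]), 48.62) [163. 267.]
plane [0.0051 0.0265 0.0578] 266
scene rib (array([ 0.9, -4.6]), array([0.0781, 0.0155]), -0.24) [283. 273.]
scene lip (array([-83.4, -49.5]), array([0.0242, 0.0296]), -4.92) [248. 283.]
scene bar (array([   9.7, -153.3]), array([0.0618, 0.0512]), 32.26) [260. 302.]
plane [-0.014  -0.0004  0.0609] 1094
```

View pics/w4.png

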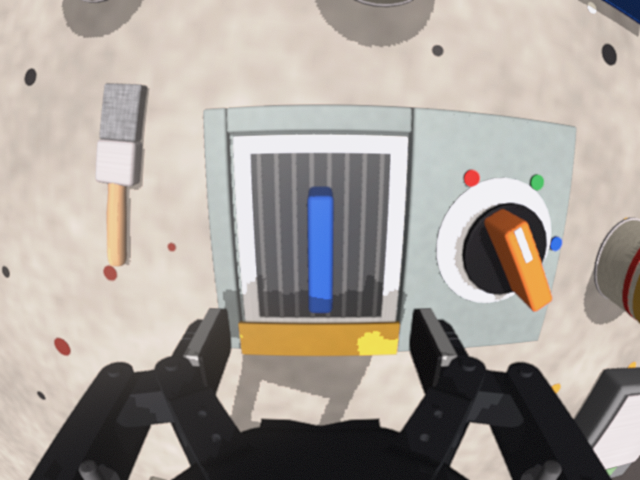

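The wrist view shows the panel seated in the pocket. Its white frame spans (232,135) to (407,320) with even side gaps, and its near edge is under the lip, now shaded, at (320,338). The knob is at (518,258) with its stripe toward the red mark. Next is the knob.

>>> {"method": "play_rows", "body": {"travel": [[0,0.9,0],[0,0.9,0],[0,0.9,0],[0,0.9,0],[0,0.9,0]], "rot": [[0,0,0],[0,0,0],[0,0,0],[0,0,0],[0,0,0]], "hand": 1}}

```text
time_s: 12.47
tool_pos: [0.5673, -0.2169, 0.3414]
tcp_rot: [-0.001, 0.996, 0.084, -0.001]
force: [0.6, -0.2, -0.4]
grip_width: 0.0856
finger_force: 0.0
```

>>> {"method": "play_rows", "body": {"travel": [[0,0,0],[0,0,0],[0,0,0],[0,0,0],[0,0,0]], "rot": [[0,0,-1],[0,0,-1],[0,0,-1],[0,0,-1],[0,0,-1]]}}

```text
time_s: 12.88
tool_pos: [0.5672, -0.2158, 0.3413]
tcp_rot: [-0.001, 0.954, 0.3, -0.001]
force: [0.2, 0.1, 0.0]
grip_width: 0.0858
finger_force: 0.0
```

>>> {"method": "play_rows", "body": {"travel": [[0,0,0],[0,0,0],[0,0,0],[0,0,0]], "rot": [[0,0,-1],[0,0,-0.15],[0,0,0],[0,0,0]]}}

```text
time_s: 13.22
tool_pos: [0.5675, -0.2158, 0.3422]
tcp_rot: [-0.0, 0.939, 0.344, -0.001]
force: [-0.4, 0.2, 0.1]
grip_width: 0.0849
finger_force: 0.0
```

```bash
python3 - <<'E'
from h import *
d=grab('wrist');cv2.imwrite('pics/w5.png',d['image']);s=ctrl.read_state();print(s['time_s'],s['tool_pos'],s['tcp_rot'],s['force'],s['qpos'].round(2))
q=s['tcp_rot'];print('yaw',np.degrees(2*np.arctan2(q[2],q[1])))
r=blob(d,(5,150,150),(18,255,255),(.567,-.216),.121);print(r)
E
```

```text
13.2667 [ 0.56754027 -0.21580662  0.342408  ] [-3.20866091e-04  9.38868756e-01  3.44274916e-01 -3.71637602e-04] [-0.40840317 -1.29345736 -0.53927699] [-0.38  0.47  1.71 -0.    0.95  0.48]
yaw 40.27508548738045
(np.float64(0.0014213428804735857), ((0.5678382515907288, -0.21485215425491333), (0.06506741046905518, 0.01773316040635109), 41.83309555053711), array([317.41369863, 260.08767123]))
```

View pics/w5.png

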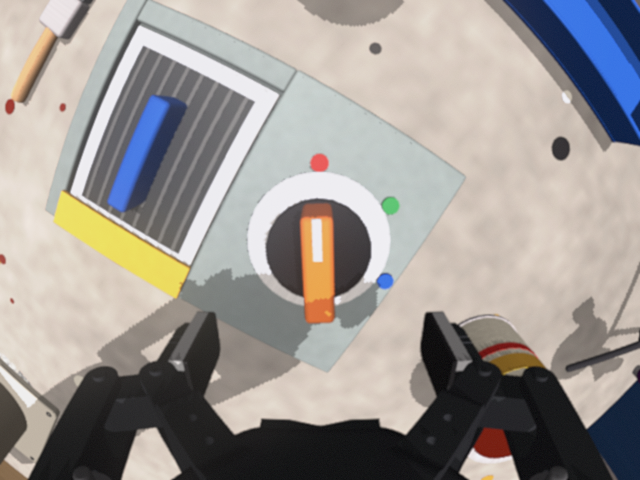

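The knob bar lies lengthways along the tool at (317,260), stripe toward the red mark at (319,162), with nothing between the fingers. I'll descend and grip.

>>> {"method": "play_rows", "body": {"travel": [[0,0,0.7],[0,0,0.9],[0,0,0.7],[0,0,0.35],[0,0,0]], "rot": [[0,0,-0.2],[0,0,0],[0,0,0],[0,0,0],[0,0,0]]}}

```text
time_s: 13.68
tool_pos: [0.5667, -0.2154, 0.261]
tcp_rot: [-0.002, 0.936, 0.353, -0.002]
force: [-0.0, -0.1, 0.9]
grip_width: 0.0852
finger_force: 0.0
```

>>> {"method": "play_rows", "body": {"travel": [[0,0,0],[0,0,0],[0,0,0],[0,0,0],[0,0,0]], "rot": [[0,0,0],[0,0,0],[0,0,0],[0,0,0],[0,0,0]], "hand": 0, "grip_force": 60}}

```text
time_s: 14.1
tool_pos: [0.568, -0.216, 0.2645]
tcp_rot: [0.001, 0.935, 0.353, 0.001]
force: [-0.6, 0.4, -0.5]
grip_width: 0.0258
finger_force: 0.0
```

>>> {"method": "play_rows", "body": {"travel": [[0,0,0],[0,0,0],[0,0,0],[0,0,0],[0,0,0]], "rot": [[0,0,0],[0,0,0],[0,0,0],[0,0,0],[0,0,0]]}}

```text
time_s: 14.52
tool_pos: [0.5674, -0.2152, 0.2643]
tcp_rot: [-0.001, 0.935, 0.353, -0.0]
force: [-3.2, 5.1, 7.6]
grip_width: 0.0174
finger_force: 61.8
```

```bash
cat >> h.py <<'E'
def st():
    s=ctrl.read_state();q=s['tcp_rot'];print(s['time_s'],s['tool_pos'].round(4),'yaw',np.degrees(2*np.arctan2(q[2],q[1])).round(2),s['force'].round(1),s['wrist_torque'].round(2),s['grip_width'].round(4))
E
python3 -c "
from h import *
st()"
```

```text
Traceback (most recent call last):
  File "h.py", line 31, in st
    s=ctrl.read_state();q=s['tcp_rot'];print(s['time_s'],s['tool_pos'].round(4),'yaw',np.degrees(2*np.arctan2(q[2],q[1])).round(2),s['force'].round(1),s['wrist_torque'].round(2),s['grip_width'].round(4))
                                                                                                                                                                                  ^^^^^^^^^^^^^^^^^^^^^
AttributeError: 'float' object has no attribute 'round'
```

>>> {"method": "play_rows", "body": {"travel": [[0,0,0.12],[0,0,0.12],[0,0,0.08],[0,0,0],[0,0,0]], "rot": [[0,0,0],[0,0,0],[0,0,0],[0,0,0],[0,0,0]]}}

```text
time_s: 14.93
tool_pos: [0.5674, -0.2152, 0.2552]
tcp_rot: [-0.001, 0.935, 0.353, -0.0]
force: [-5.8, 6.0, 12.7]
grip_width: 0.0172
finger_force: 62.4
```

```bash
sed -i "s/s\['grip_width'\].round(4)/s['grip_width']/" h.py
python3 -c "
from h import *
st()"
```

```text
14.9333 [ 0.5674 -0.2152  0.2552] yaw 41.39 [-5.8  6.  12.7] [0.79 0.84 0.03] 0.017239035802123444
```

>>> {"method": "play_rows", "body": {"travel": [[0,0,0.06],[0,0,0],[0,0,0]], "rot": [[0,0,0],[0,0,0],[0,0,0]]}}

```text
time_s: 15.18
tool_pos: [0.5675, -0.2153, 0.2546]
tcp_rot: [-0.001, 0.935, 0.353, -0.0]
force: [-7.2, 6.9, 21.7]
grip_width: 0.0171
finger_force: 63.9
```

```bash
python3 -c "
from h import *
st()"
```

```text
15.1833 [ 0.5675 -0.2153  0.2546] yaw 41.39 [-7.2  6.9 21.7] [1.13 1.41 0.05] 0.01713708640936181
```

>>> {"method": "play_rows", "body": {"travel": [[0,0,0],[0,0,0],[0,0,0],[0,0,0]], "rot": [[0,0,0.5],[0,0,0.8],[0,0,0.7],[0,0,0]]}}

```text
time_s: 15.52
tool_pos: [0.5675, -0.2154, 0.2547]
tcp_rot: [-0.0, 0.963, 0.269, -0.0]
force: [-7.5, 6.3, 21.7]
grip_width: 0.0172
finger_force: 63.9
```

```bash
python3 -c "
from h import *
st()"
```

```text
15.5167 [ 0.5675 -0.2154  0.2547] yaw 31.2 [-7.5  6.3 21.7] [ 0.96  1.41 -0.03] 0.01715988362045473
```

>>> {"method": "play_rows", "body": {"travel": [[0,0,0],[0,0,0],[0,0,0],[0,0,0],[0,0,0]], "rot": [[0,0,1],[0,0,1],[0,0,1],[0,0,1],[0,0,1]]}}

```text
time_s: 15.93
tool_pos: [0.5674, -0.2156, 0.2547]
tcp_rot: [-0.0, 0.999, 0.054, -0.0]
force: [-8.8, 4.6, 22.0]
grip_width: 0.0166
finger_force: 63.8
```

>>> {"method": "play_rows", "body": {"travel": [[0,0,0],[0,0,0],[0,0,0],[0,0,0],[0,0,0]], "rot": [[0,0,1],[0,0,1],[0,0,1],[0,0,1],[0,0,0.5]]}}

```text
time_s: 16.35
tool_pos: [0.5673, -0.2158, 0.2546]
tcp_rot: [0.0, 0.99, -0.142, -0.0]
force: [-9.6, 2.5, 21.6]
grip_width: 0.017
finger_force: 63.9
```

>>> {"method": "play_rows", "body": {"travel": [[0,0,0],[0,0,0],[0,0,0],[0,0,0]], "rot": [[0,0,0.5],[0,0,0.3],[0,0,0],[0,0,0]]}}

```text
time_s: 16.68
tool_pos: [0.5673, -0.2159, 0.2547]
tcp_rot: [0.0, 0.985, -0.175, -0.0]
force: [-9.5, 1.7, 21.4]
grip_width: 0.017
finger_force: 63.8
```

```bash
python3 -c "
from h import *
st()"
```

```text
16.6833 [ 0.5673 -0.2159  0.2547] yaw -20.1 [-9.5  1.7 21.4] [ 0.28  1.78 -0.  ] 0.017020348542191543
```

>>> {"method": "play_rows", "body": {"travel": [[0,0,-0.12],[0,0,-0.12],[0,0,-0.13],[0,0,0],[0,0,0]], "rot": [[0,0,0],[0,0,0],[0,0,0],[0,0,0],[0,0,0]]}}

```text
time_s: 17.1
tool_pos: [0.5672, -0.2159, 0.2641]
tcp_rot: [0.0, 0.985, -0.175, -0.0]
force: [-4.6, 0.4, 6.7]
grip_width: 0.0172
finger_force: 61.9
```

```bash
python3 -c "
from h import *
st()"
```

```text
17.1 [ 0.5672 -0.2159  0.2641] yaw -20.1 [-4.6  0.4  6.7] [-0.2   0.93 -0.05] 0.01719495904723018
```

It sprang out: z rose about 9.5 mm with the force falling. Now release and retreat.

>>> {"method": "play_rows", "body": {"travel": [[0,0,0],[0,0,0],[0,0,0],[0,0,0],[0,0,0]], "rot": [[0,0,0],[0,0,0],[0,0,0],[0,0,0],[0,0,0]], "hand": 1}}

```text
time_s: 17.52
tool_pos: [0.5678, -0.2158, 0.2631]
tcp_rot: [-0.0, 0.985, -0.175, 0.0]
force: [-0.7, 0.1, -0.0]
grip_width: 0.0763
finger_force: 0.0
```

>>> {"method": "play_rows", "body": {"travel": [[0,0,0],[0,0,-0.5],[0,0,-1],[0,0,-1],[0,0,-1]], "rot": [[0,0,0],[0,0,0],[0,0,0],[0,0,0],[0,0,0]]}}

```text
time_s: 17.93
tool_pos: [0.5675, -0.2158, 0.369]
tcp_rot: [-0.0, 0.985, -0.175, -0.001]
force: [1.1, -1.4, 0.1]
grip_width: 0.0851
finger_force: 0.0
```

>>> {"method": "play_rows", "body": {"travel": [[0,0,-0.5],[0,0,0],[0,0,0],[0,0,0]], "rot": [[0,0,0],[0,0,0],[0,0,0],[0,0,0]]}}

```text
time_s: 18.27
tool_pos: [0.5672, -0.2157, 0.3822]
tcp_rot: [-0.0, 0.985, -0.175, -0.001]
force: [-0.1, 0.7, -0.0]
grip_width: 0.0857
finger_force: 0.0
```

```bash
python3 - <<'E'
from h import *
st();d=grab('wrist')
cv2.imwrite('pics/w6.png',d['image'])
print(blob(d,(5,150,130),(18,255,255),(.567,-.216),.121))
print(blob(d,(100,130,40),(125,255,255),(.5445,-.0825),.096))
g=grab('scene');print(blob(g,(5,150,130),(18,255,255),(.568,-.2198),.121,plane))
C=cloud(g);m=np.linalg.norm(C[...,:2]-[.568,-.219],axis=-1)<.03;print(np.percentile(C[m][:,2],[80,90,95,98]))
E
```

```text
18.2667 [ 0.5672 -0.2157  0.3822] yaw -20.11 [-0.1  0.7 -0. ] [-0.   -0.   -0.03] 0.085748982416914
(np.float64(0.0009893189047603566), ((0.5678994655609131, -0.21641196310520172), (0.017447108402848244, 0.06398259103298187), 69.27857971191406), array([319.66666667, 239.40705128]))
(np.float64(0.015320788295331117), ((0.559820294380188, -0.08237697929143906), (0.049389682710170746, 0.016545167192816734), 10.45870590209961), array([170.14912281, 299.37719298]))
(np.float64(0.016028739008837063), ((0.5787442922592163, -0.2316945642232895), (0.034802693873643875, 0.0923682153224945), 70.70431518554688), array([260.07317073, 301.65853659]))
[0.54501505 0.54934756 0.55040267 0.55116723]
```

View pics/w6.png

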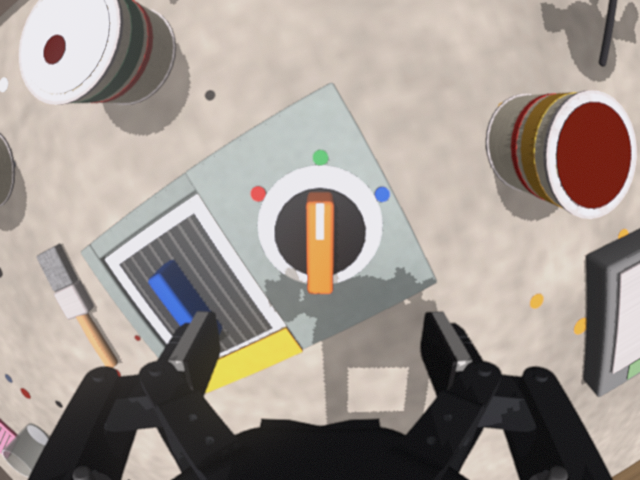

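The final view shows the knob stripe pointing at the green mark (320,157) with a measured bar yaw of -20.7°, which puts the knob at about 60°. The panel is flat in the pocket with its near edge at the lip, and the gripper is clear.

```bash
python3 -c "
from h import *
print(order.sign_off())"
```

```text
the job is handed in; nothing more can be done
None
```

I seated the panel flat under the lip, turned the knob to the green mark where it sprang out, released everything and handed the job in at about 18 s of the 56 s; no verdict came back.

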